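# Stack spice tins in the holder up to its line

### The job

Put the spice tins away in the slotted wooden holder: stack the two deep tins in it one at a time, lying flat, so that the top of the stack comes level with the dark line round the holder's wall. Leave the shallow tin where it stands, since it would bring the stack out at the wrong height.

Things in the scene. Friction and masses are not known exactly. Their poses are not given: they have to be found in the camera images.
- holder_floor (a point): centre of the inner floor of the fixed, empty, light-wood tin holder. The floor is the top of a foot 96 mm across and 10 mm thick. On it stands an open tube, 68 mm inside, wall 5 mm, rim 76 mm and dark line 64 mm above the floor, with two slots 43 mm wide from rim to foot, on its +y and -y sides, that let fingers down beside a tin. z up the tube; yaw within 0.4 rad of the world axes.
- tin_a_mid (a point): first deep plain aluminium spice tin, a flat round disc, lid fixed on, 56 mm in diameter and 32 mm high, standing flat and loose on the worktop, about 90 g. The point is at its centre, half-way up (16 mm above its underside); z is the tin's axis, up. The two deep tins are alike and either may go in first; two of them stacked are 64 mm high.
- tin_b_mid (a point): second deep plain aluminium spice tin, a flat round disc, lid fixed on, 56 mm in diameter and 32 mm high, standing flat and loose on the worktop, about 90 g. The point is at its centre, half-way up (16 mm above its underside); z is the tin's axis, up. Same as the first.
- low_tin_mid (a point): the shallow tin, not to be used: plain aluminium spice tin, a flat round disc, lid fixed on, 56 mm in diameter and 18 mm high, standing flat and loose on the worktop, about 60 g. The point is at its centre, half-way up (9 mm above its underside); z is the tin's axis, up. Same diameter and look as the deep tins, only lower.
There are look-alikes about, which are no part of the job. Leave any orange, pink or purple look-alike of the part that bears tin_a_mid alone.

How it is judged (in metres and radians):
On the way:
1. the first deep tin lies flat on the floor of the holder (((z of tin_a_mid in the frame of holder_floor between 0.009 and 0.023 m and horizontal distance between tin_a_mid and holder_floor below 0.014 m and angle between tin_a_mid's own z axis and vertical below 0.17 rad) or (z of tin_b_mid in the frame of holder_floor between 0.009 and 0.023 m and horizontal distance between tin_b_mid and holder_floor below 0.014 m and angle between tin_b_mid's own z axis and vertical below 0.17 rad))), for 0.2 s.
At the end, for the whole second after the job is handed in: One deep tin lies on the holder's floor and the other on top of it: each centre within 7 mm of its height in the stack (16 and 48 mm above the floor, so that the top is level with the line) and within 14 mm of the tube's axis, each lying within 10 degrees of flat (((z of tin_a_mid in the frame of holder_floor between 0.009 and 0.023 m and horizontal distance between each of tin_a_mid, tin_b_mid and holder_floor below 0.014 m and angle between each of tin_a_mid, tin_b_mid's own z axis and vertical below 0.17 rad and z of tin_b_mid in the frame of holder_floor between 0.041 and 0.055 m) or (z of tin_b_mid in the frame of holder_floor between 0.009 and 0.023 m and horizontal distance between each of tin_b_mid, tin_a_mid and holder_floor below 0.014 m and angle between each of tin_b_mid, tin_a_mid's own z axis and vertical below 0.17 rad and z of tin_a_mid in the frame of holder_floor between 0.041 and 0.055 m))); the robot touches nothing.
It fails at once if the shallow tin is moved by more than 30 mm (distance of low_tin_mid from where it was at the start of the episode above 0.03 m).
It also fails if it takes over 59 s, if anything falls off the work surface, if the arm or the gripper's body presses on something with over 40 N, if the wrist force passes 120 N, or if a joint passes its speed limit or range.

### The arm

A 6-joint arm with a two-finger parallel gripper is mounted at the origin on a cart in front of the work surface, level with it; the furniture and walls round the work are solid. World frame = base frame: x ahead of the robot, y to its left, z up, the work surface at z = 0. Lengths are in mm, angles in degrees, forces in N, time in s.
With the tool pointing down it reaches from about 300 to 850 mm from the base axis. Payload 4.2 kg.
Tool frame: the origin (TCP) lies at the very end of the fingers, on their centre line; the grasp point (between the pads) lies 19 mm behind it; z points along the fingers, y is the line along which they close (so a half turn about z gives the same grasp; the last joint's range is limited). The gripper opens to 91 mm and grips with 3 to 60 N. Pads are 32 mm wide; open, the fingers measure 118 mm over their backs; the gripper's body (76 mm by 178 mm) begins 60 mm behind the grasp point.
Start: joints at [-72.766, 18.312, 89.639, -0, 72.044, -1.146], TCP at [181.316, -545.681, 213.976] pointing down, gripper open.
Joint ranges: [-177.97, 177.97], [-48.28, 115.42], [12.27, 149.76], [-77.06, 257.06], [2.81, 150.46], [-146.56, 146.56]. Speed limits (degrees/s): [147.25, 147.25, 180, 180, 180, 180].

### API

Orientations are given as [roll, pitch, yaw] about the fixed x, y, z axes, in that order (R = Rz(yaw) Ry(pitch) Rx(roll)).
In Python, from workcell import * gives the robot as it stands.
- The arm moves only by the tool move_arm, never from a script. Its argument "motion" is a list of rows, each a list of 3 entries, a list of its own where there are three numbers: the finger opening in mm, from 0 to 91.2, then the shift along the world's x, y, z in units of 25 mm (1.0 is 25 mm), then the turn, a rotation vector about the world's x, y, z in units of 4 degrees (1.0 is 4 degrees). In form: [[grip, [x, y, z], [ax, ay, az]], ...]. A call has 1 to 20 rows; each row shifts and turns the commanded pose from where the row before left it; what a row does not reach is not made up. A row lasts 1/12 s, in which the tool goes at most 41.7 mm and 7.16 degrees, less where a joint would pass 70% of its speed; a pose out of reach is approached as far as the arm can. A call with a number of a shift or a turn outside -1 to 1 is refused whole. A call with a gripper value outside its range is refused whole. The fingers move at their own pace and stop on an object; "grip_force" is the grip in N (left out, the last holds). Time passes only in rows, so rows that do not move let the fingers close. It gives the time, the measured TCP pose, the force, the opening and the grip force at its end, in the units of the state.
- state(): the state, without advancing time (a new reading comes with each control period).
- grab_frame(name): name is "scene" or "top" or "wrist"; returns the picture (420x560x3 uint8, blue, green, red); there is no depth.
- camera_info(name): a dict with "fx", "fy", "cx", "cy" (pixels), "rvec" (rotation vector, rad) and "tvec" (3), from world to camera coordinates, as OpenCV has them. Camera axes: x right, y down, z forward; pixel columns grow to the right and rows downward; lengths in mm; the calibration is good to about 2 mm. A picture is of the moment at which its call begins: read the wrist's pose just before it. camera_info takes no time and is no camera call; for the wrist camera it gives the pose at the moment of the call.
- job_done(): hands the job in; it is judged then, once.
The state is a dict: "time_s": time; "qpos": joint angles; "qvel": joint speeds; "effort": joint torques, N m; "ee_pos": TCP position; "ee_rot": TCP orientation; "force": force on the tool from outside, world axes, zero at the start; "torque": the same for the moment, N m; "gripper_width": finger opening in mm; "gripper_force": force on a finger pad.
Only numpy, scipy, OpenCV 4.12 (cv2) and the standard library are available. Lean on these libraries where they do the work, as an engineer would, in place of code of your own. Each camera call takes 0.05 s, during which the arm holds its last target. There are 200 camera calls.

## Working session

There is one attempt and no reset: what is moved stays moved. The work goes in short steps, Python scripts to look and compute and a tool call to move; the robot and the scene stay as the last step left them, time stands still between calls to the robot, and variables do not carry over. Pictures are saved under pics/ and viewed, at most 10 in all, crops included, and the job is handed in when it is done.

Besides the shell and the picture viewer there is one more tool, called by a JSON object that holds its "name" and its "arguments", one argument or row to a line. move_arm: Moves the arm, as the interface text tells. Shifts and turns lie within -1 to 1; 1 stands for 25 mm of shift or 4 degrees of turn. Its arguments: {"type":"object","properties":{"motion":{"type":"array","items":{"type":"array"}},"grip_force":{"type":"number"}},"required":["motion"]}

```bash
mkdir -p pics
cat > h.py <<'E'
from workcell import *
import numpy as np, cv2
def ray(n,u,v,ci=None):
    c=ci or camera_info(n); R=cv2.Rodrigues(np.array(c["rvec"],float))[0]; t=np.array(c["tvec"],float).ravel()
    return -R.T@t, R.T@np.array([(u-c["cx"])/c["fx"],(v-c["cy"])/c["fy"],1])
def onz(n,u,v,z,ci=None):
    o,d=ray(n,u,v,ci); return o+d*(z-o[2])/d[2]
def proj(n,p,ci=None):
    c=ci or camera_info(n); K=np.array([[c["fx"],0,c["cx"]],[0,c["fy"],c["cy"]],[0,0,1]])
    return cv2.projectPoints(np.array(p,float).reshape(-1,3),np.array(c["rvec"],float),np.array(c["tvec"],float),K,None)[0].reshape(-1,2)
E
python3 - <<'E'
from h import *
for n in("scene","top"):
    cv2.imwrite(f"pics/{n}0.png",grab_frame(n)); c=camera_info(n); print(n,c["fx"],ray(n,280,210)[0].round())
print(state())
E
```

```text
scene 486.1496359038895 [ 16. 483. 918.]
top 468.36092103544524 [ 522.  -14. 1060.]
{'time_s': 0.1, 'qpos': array([-7.27654831e+01,  1.83482390e+01,  8.96987607e+01, -1.15182239e-03,
        7.20437391e+01, -1.14779977e+00]), 'qvel': array([-0.0452018 , -0.11135877, -0.31104347, -0.02513849, -0.05017614,
       -0.04935655]), 'effort': array([ 4.52720042e-04, -4.13331699e+01, -2.32510096e+01,  7.29586976e-02,
        4.21954854e-02, -4.91246135e-05]), 'ee_pos': array([ 181.17460158, -545.24229629,  213.20617669]), 'ee_rot': array([-1.79909257e+02, -7.22701843e-04,  1.83826720e+01]), 'force': array([-0.50721053, -0.05916988,  0.11179996]), 'torque': array([ 0.04201083, -0.03089884, -0.04653136]), 'gripper_force': 0.0, 'gripper_width': 91.38666543032674}
```

View pics/scene0.png

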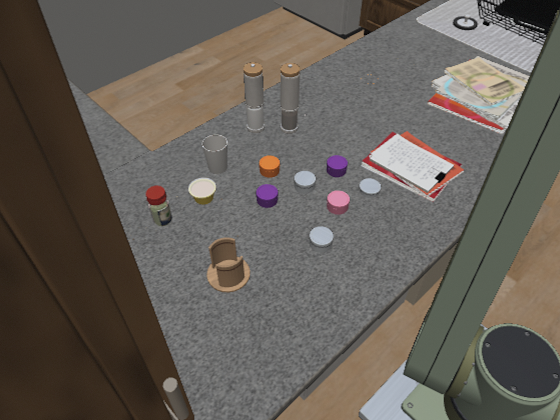

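View pics/top0.png

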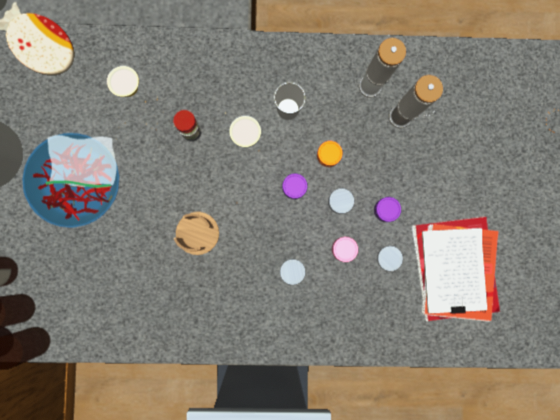

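The scene view shows three silver tins at about (321,237), (305,180) and (370,187), and the holder at (229,262). In the top view the tins are at (293,272), (342,201) and (390,259), and the holder at (197,233). I'll triangulate them next.

Run:
```python
from h import *
S=cv2.imread("pics/scene0.png");T=cv2.imread("pics/top0.png")
def blob(img,u,v):
    h=cv2.cvtColor(img,cv2.COLOR_BGR2HSV).astype(int)
    m=((img.min(2)>135)).astype(np.uint8)
    n,l,s,c=cv2.connectedComponentsWithStats(m)
    k=l[v,u]; 
    cn=max(cv2.findContours((l==k).astype(np.uint8),0,1)[0],key=len)
    return s[k],cv2.fitEllipse(cn)
for (a,b) in [((321,237),(293,272)),((305,180),(342,201)),((370,187),(390,259))]:
    s1,e1=blob(S,*a);s2,e2=blob(T,*b)
    o1,d1=ray("scene",*e1[0]);o2,d2=ray("top",*e2[0])
    k=np.linalg.lstsq(np.c_[d1,-d2],o2-o1,rcond=None)[0]
    print(e1[0],e1[1],e2[0],e2[1],((o1+d1*k[0]+o2+d2*k[1])/2).round(1),np.linalg.norm(o1+d1*k[0]-o2-d2*k[1]).round(1))
h=cv2.cvtColor(T,cv2.COLOR_BGR2HSV)
m=cv2.inRange(h,(5,80,90),(25,255,255)); m[:200]=0;m[265:]=0;m[:,:165]=0;m[:,230:]=0
cn=max(cv2.findContours(m,0,1)[0],key=len);e=cv2.fitEllipse(cn);print(e,onz("top",*e[0],10),onz("top",*e[0],86))
cv2.imwrite("pics/z.png",np.hstack([cv2.resize(S[155:265,270:400],(520,440),interpolation=2)[:, :400], cv2.resize(T[205:262,170:227],(400,440),interpolation=2)]))
```

```text
(320.8729248046875, 235.173828125) (17.939123153686523, 22.845226287841797) (292.3626403808594, 271.42449951171875) (25.292428970336914, 25.666812896728516) [462.6 -68.5  27.4] 3.1
(304.46881103515625, 177.7870635986328) (14.188103675842285, 20.866634368896484) (341.636474609375, 200.09585571289062) (24.4566707611084, 24.755807876586914) [ 622.  -175.5   26.8] 3.1
(369.7987365722656, 185.46669006347656) (14.513696670532227, 20.848724365234375) (390.8534851074219, 257.952392578125) (24.067533493041992, 26.581832885742188) [ 495.8 -289.6   11.8] 2.5
((196.63804626464844, 232.9825897216797), (41.891395568847656, 43.471805572509766), 67.39435577392578) [544.36779522 146.99259606  10.        ] [542.73687798 135.32991424  86.        ]
```

View pics/z.png

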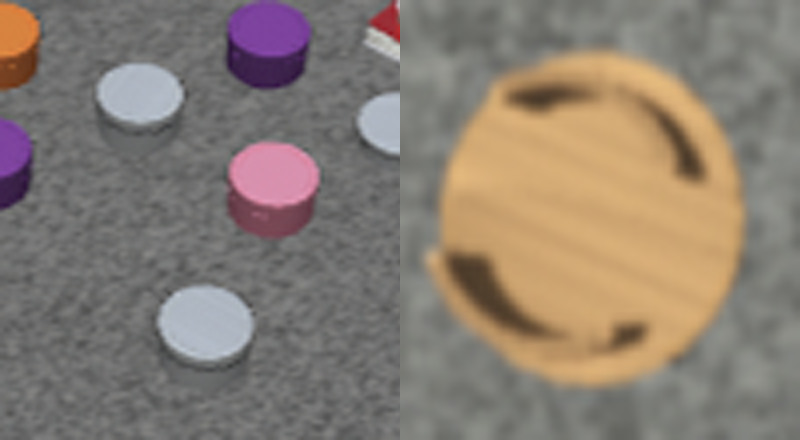

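The close-up shows that the two tins at (463,-68) and (622,-175) are deep and the far one at (496,-290) is shallow. The holder slots run along y and are turned by about -17°. I'll move above tin A now.

{"name": "move_arm", "arguments": {
  "motion": [
    [91, [0.56, 0.95, 0.1], [0, 0, -1]],
    [91, [0.56, 0.95, 0.1], [0, 0, -1]],
    [91, [0.56, 0.95, 0.1], [0, 0, -1]],
    [91, [0.56, 0.95, 0.1], [0, 0, -1]],
    [91, [0.56, 0.95, 0.1], [0, 0, -1]],
    [91, [0.56, 0.95, 0.1], [0, 0, -1]],
    [91, [0.56, 0.95, 0.1], [0, 0, -1]],
    [91, [0.56, 0.95, 0.1], [0, 0, -1]],
    [91, [0.56, 0.95, 0.1], [0, 0, -0.85]],
    [91, [0.56, 0.95, 0.1], [0, 0, 0]],
    [91, [0.56, 0.95, 0.1], [0, 0, 0]],
    [91, [0.56, 0.95, 0.1], [0, 0, 0]],
    [91, [0.56, 0.95, 0.1], [0, 0, 0]],
    [91, [0.56, 0.95, 0.1], [0, 0, 0]],
    [91, [0.56, 0.95, 0.1], [0, 0, 0]],
    [91, [0.56, 0.95, 0.1], [0, 0, 0]],
    [91, [0.56, 0.95, 0.1], [0, 0, 0]],
    [91, [0.56, 0.95, 0.1], [0, 0, 0]],
    [91, [0, 0, 0], [0, 0, 0]],
    [91, [0, 0, 0], [0, 0, 0]]
  ]
}}

```text
time_s: 1.77
ee_pos: [433.4, -117.4, 258.7]
ee_rot: [180.0, 0.0, -16.9]
force: [-1.3, 0.1, -0.2]
gripper_width: 91.2
gripper_force: 0.0
```

{"name": "move_arm", "arguments": {
  "motion": [
    [91, [0.5, 0.9, 0], [0, 0, 0]],
    [91, [0.5, 0.9, 0], [0, 0, 0]],
    [91, [0.5, 0.9, 0], [0, 0, 0]],
    [91, [0.5, 0.9, 0], [0, 0, 0]],
    [91, [0.5, 0.9, 0], [0, 0, 0]],
    [91, [0.5, 0.9, 0], [0, 0, 0]],
    [91, [0.4, 0.9, 0], [0, 0, 0]],
    [91, [0, 0.9, 0], [0, 0, 0]],
    [91, [0, 0.9, 0], [0, 0, 0]],
    [91, [0, 0.9, 0], [0, 0, 0]],
    [91, [0, 0, 0], [0, 0, 0]],
    [91, [0, 0, 0], [0, 0, 0]],
    [91, [0, 0, 0], [0, 0, 0]]
  ]
}}

```text
time_s: 2.85
ee_pos: [518.1, 105.4, 258.7]
ee_rot: [179.9, 0.0, -17.1]
force: [-0.7, -0.2, 0.5]
gripper_width: 91.0
gripper_force: 0.0
```

Run:
```python
from h import *
s=state();print(s["ee_pos"],s["ee_rot"],s["qpos"])
c=camera_info("wrist");I=grab_frame("wrist");cv2.imwrite("pics/w1.png",I)
import pickle;pickle.dump(c,open("w1.pkl","wb"));print(ray("wrist",280,210,c), proj("wrist",[[543,141,10],[543,141,86]],c))
```

```text
[518.13186415 105.39603057 258.70332972] [ 1.79925053e+02  1.87999591e-02 -1.70749970e+01] [ 1.02884860e+01  1.26680454e+01  9.10440474e+01 -5.96058016e-02
  7.63390587e+01  1.17377574e+02]
(array([583.46883141,  84.94179077, 429.85230393]), array([-0.22510835,  0.06057464, -0.97254209])) [[248.17835866 178.90592685]
 [241.94386135 187.4183114 ]]
```

View pics/w1.png

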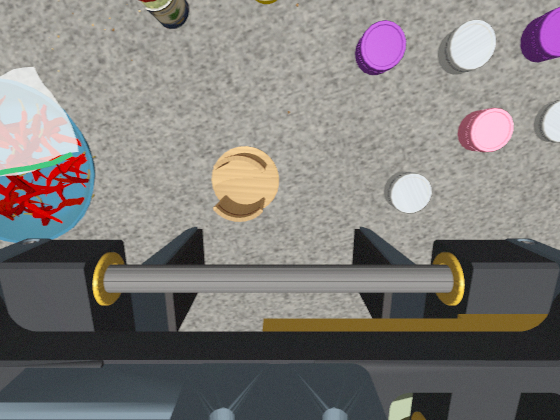

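The wrist view shows the holder at about (245,183) with its slots to the left and right, nearly along the finger axis. Tin A is at (411,193) and tin B at (472,46). I'll refine all three.

Run:
```python
from h import *
import pickle;c=pickle.load(open("w1.pkl","rb"));I=cv2.imread("pics/w1.png")
g=I.min(2); 
m=((g>150)).astype(np.uint8); m=cv2.morphologyEx(m,cv2.MORPH_OPEN,np.ones((5,5)))
for u,v in((411,193),(472,46)):
    n,l,s,_=cv2.connectedComponentsWithStats(m);k=l[v,u];cn=max(cv2.findContours((l==k).astype(np.uint8),0,1)[0],key=len)
    e=cv2.fitEllipse(cn);print(s[k],e,onz("",*e[0],32,c))
h=cv2.cvtColor(I,cv2.COLOR_BGR2HSV)
w=cv2.inRange(h,(8,70,40),(25,255,255));w[:130]=0;w[235:]=0;w[:,:200]=0;w[:,300:]=0
cn=max(cv2.findContours(w,0,1)[0],key=len);e=cv2.fitEllipse(cn);print(e,onz("",*e[0],10,c))
# overlay: predicted foot circle & slot corners
J=cv2.resize(I[135:235,195:295],None,fx=6,fy=6,interpolation=2)
def dr(p,col):
    for q in proj("",p,c): cv2.circle(J,tuple(int(round(x)) for x in ((q-[195,135]+.5)*6)),2,col,-1)
a=np.linspace(0,2*np.pi,90)
C=np.array([543,141.]);yaw=np.radians(-17)
dr(np.c_[C[0]+48*np.cos(a),C[1]+48*np.sin(a),a*0+10],(255,0,0))
# rim arcs
for r in(34,39):
  b=np.linspace(0,2*np.pi,180); x=r*np.cos(b);y=r*np.sin(b);k=abs(x)>21.5;x=x[k];y=y[k]
  dr(np.c_[C[0]+x*np.cos(yaw)-y*np.sin(yaw),C[1]+x*np.sin(yaw)+y*np.cos(yaw),x*0+86],(0,0,255))
cv2.imwrite("pics/w1o.png",J)
```

```text
[ 391  162   98   51 2050] ((432.8338317871094, 187.34327697753906), (37.255367279052734, 95.64068603515625), 76.55284881591797) [460.57650954 -97.6499792   32.        ]
[ 444    0   87   89 3225] ((490.8636169433594, 39.650901794433594), (74.1609878540039, 93.45915222167969), 85.05178833007812) [ 618.76518721 -195.6439895    32.        ]
((243.76510620117188, 183.00454711914062), (65.33448791503906, 76.38600158691406), 17.806217193603516) [539.30037431 148.86550739  10.        ]
```

View pics/w1o.png

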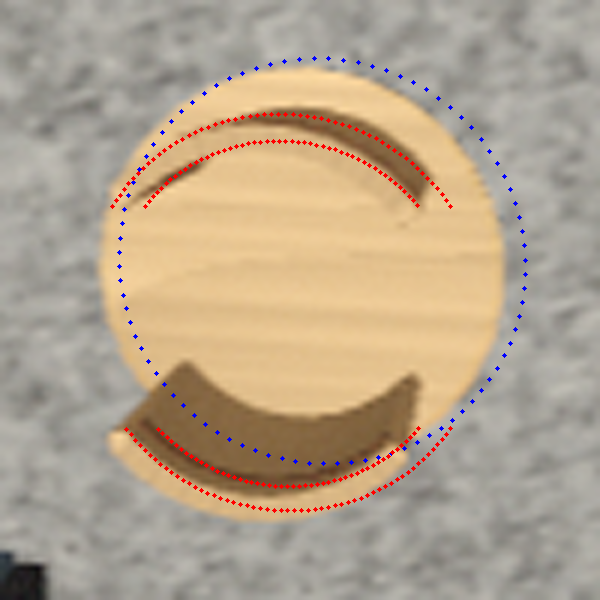

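The observed foot sits about 3.5 px to the left of my prediction, and the slot yaw is about 4° more negative. I'll correct both and check again.

Run:
```python
from h import *
import pickle;c=pickle.load(open("w1.pkl","rb"));I=cv2.imread("pics/w1.png")
q=proj("",[543,141,10],c)[0]+[-3.5,1]; C=onz("",*q,10,c)[:2]; print("holder",C)
J=cv2.resize(I[135:235,195:295],None,fx=6,fy=6,interpolation=2)
def dr(J,p,col,o=(195,135),f=6):
    for q in proj("",p,c): cv2.circle(J,tuple(int(round(x)) for x in ((q-o+.5)*f)),1,col,-1)
a=np.linspace(0,2*np.pi,90);yaw=np.radians(-21.4)
dr(J,np.c_[C[0]+48*np.cos(a),C[1]+48*np.sin(a),a*0+10],(255,0,0))
for r in(34,39):
  b=np.linspace(0,2*np.pi,180); x=r*np.cos(b);y=r*np.sin(b);k=abs(x)>21.5;x=x[k];y=y[k]
  dr(J,np.c_[C[0]+x*np.cos(yaw)-y*np.sin(yaw),C[1]+x*np.sin(yaw)+y*np.cos(yaw),x*0+86],(0,0,255))
K=cv2.resize(I[0:220,370:520],None,fx=2,fy=600/220,interpolation=2); K=cv2.resize(I[0:220,370:520],(409,600),interpolation=2)
B=cv2.cvtColor(I,cv2.COLOR_BGR2GRAY)
for P in((463,-68.5),(622,-175.5)):
    u,v=proj("",[*P,32],c)[0].astype(int)
    sub=cv2.GaussianBlur(I[max(0,v-40):v+40,u-40:u+40],(0,0),1.5)
    m=(sub.min(2)>185).astype(np.uint8);m=cv2.morphologyEx(m,cv2.MORPH_OPEN,np.ones((9,9)))
    cn=max(cv2.findContours(m,0,1)[0],key=len);e=cv2.fitEllipse(cn);ctr=np.array(e[0])+[u-40,max(0,v-40)]
    T=onz("",*ctr,32,c);print(e[1],ctr,T)
    dr(K,np.c_[T[0]+28*np.cos(a),T[1]+28*np.sin(a),a*0+32],(0,0,255),(370,0),600/220)
cv2.imwrite("pics/w1p.png",cv2.resize(np.hstack([J,K]),(800,476)))
```

```text
holder [543.11242801 146.20471276]
(36.437469482421875, 41.03394317626953) [411.13725662 192.97613525] [461.59056816 -68.03634101  32.        ]
(42.31361770629883, 50.3654670715332) [472.96344376  43.89077759] [ 620.48788871 -174.30061626   32.        ]
```

View pics/w1p.png

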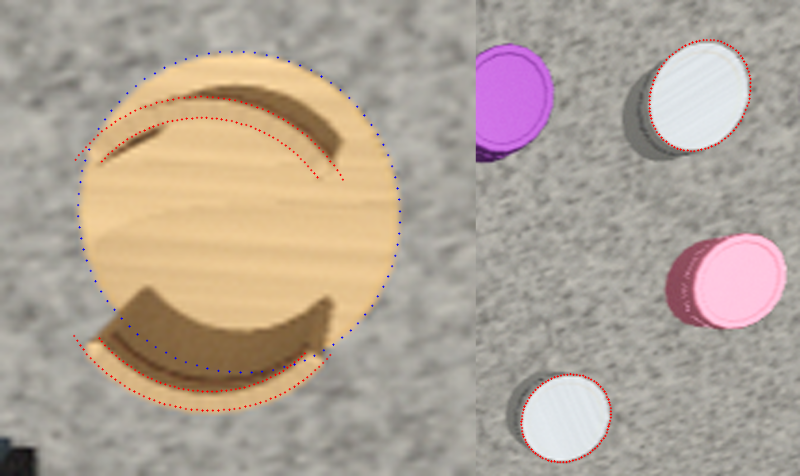

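The overlay now fits. I'll go over tin A and down to just above it.

{"name": "move_arm", "arguments": {
  "motion": [
    [91, [-0.28, -0.87, 0], [0, 0, -0.55]],
    [91, [-0.28, -0.87, 0], [0, 0, -0.53]],
    [91, [-0.28, -0.87, 0], [0, 0, 0]],
    [91, [-0.28, -0.87, 0], [0, 0, 0]],
    [91, [-0.28, -0.87, 0], [0, 0, 0]],
    [91, [-0.28, -0.87, 0], [0, 0, 0]],
    [91, [-0.28, -0.87, 0], [0, 0, 0]],
    [91, [-0.3, -0.85, 0], [0, 0, 0]],
    [91, [0, 0, -0.9], [0, 0, 0]],
    [91, [0, 0, -0.9], [0, 0, 0]],
    [91, [0, 0, -0.9], [0, 0, 0]],
    [91, [0, 0, -0.9], [0, 0, 0]],
    [91, [0, 0, -0.9], [0, 0, 0]],
    [91, [0, 0, -0.9], [0, 0, 0]],
    [91, [0, 0, -0.9], [0, 0, 0]],
    [91, [0, 0, -0.9], [0, 0, 0]],
    [91, [0, 0, -0.6], [0, 0, 0]],
    [91, [0, 0, 0], [0, 0, 0]],
    [91, [0, 0, 0], [0, 0, 0]]
  ]
}}

```text
time_s: 4.48
ee_pos: [461.3, -67.5, 63.8]
ee_rot: [180.0, 0.1, -21.4]
force: [-0.3, 0.0, 0.5]
gripper_width: 91.2
gripper_force: 0.0
```

{"name": "move_arm", "arguments": {
  "motion": [
    [91, [0, 0, -0.8], [0, 0, 0]],
    [91, [0, 0, -0.8], [0, 0, 0]],
    [91, [0, 0, -0.5], [0, 0, 0]],
    [91, [0, 0, -0.2], [0, 0, 0]],
    [91, [0, 0, 0], [0, 0, 0]],
    [50, [0, 0, 0], [0, 0, 0]],
    [50, [0, 0, 0], [0, 0, 0]],
    [50, [0, 0, 0], [0, 0, 0]],
    [50, [0, 0, 0], [0, 0, 0]],
    [50, [0, 0, 0], [0, 0, 0]],
    [50, [0, 0, 0], [0, 0, 0]],
    [50, [0, 0, 0], [0, 0, 0]],
    [50, [0, 0, 0], [0, 0, 0]]
  ],
  "grip_force": 20
}}

```text
time_s: 5.57
ee_pos: [462.0, -66.7, 6.8]
ee_rot: [180.0, -0.0, -21.3]
force: [-0.7, -0.4, 4.0]
gripper_width: 55.4
gripper_force: 20.0
```

{"name": "move_arm", "arguments": {
  "motion": [
    [50, [0, 0, 0.4], [0, 0, 0]],
    [50, [0, 0, 0.8], [0, 0, 0]],
    [50, [0, 0, 1], [0, 0, 0]],
    [50, [0, 0, 1], [0, 0, 0]],
    [50, [0, 0, 1], [0, 0, 0]],
    [50, [0, 0, 0.8], [0, 0, 0]],
    [50, [0.3, 0.8, 0], [0, 0, 0]],
    [50, [0.3, 0.8, 0], [0, 0, 0]],
    [50, [0.3, 0.8, 0], [0, 0, 0]],
    [50, [0.3, 0.8, 0], [0, 0, 0]],
    [50, [0.3, 0.8, 0], [0, 0, 0]],
    [50, [0.3, 0.8, 0], [0, 0, 0]],
    [50, [0.3, 0.8, 0], [0, 0, 0]],
    [50, [0.3, 0.8, 0], [0, 0, 0]],
    [50, [0.3, 0.8, 0], [0, 0, 0]],
    [50, [0.3, 0.8, 0], [0, 0, 0]],
    [50, [0.26, 0.54, 0], [0, 0, 0]],
    [50, [0, 0, 0], [0, 0, 0]],
    [50, [0, 0, 0], [0, 0, 0]],
    [50, [0, 0, 0], [0, 0, 0]]
  ]
}}

```text
time_s: 7.23
ee_pos: [542.7, 146.1, 131.1]
ee_rot: [179.9, 0.1, -21.3]
force: [0.1, 0.0, -0.8]
gripper_width: 55.3
gripper_force: 20.0
```

Run:
```python
from h import *
s=[state() for _ in range(1)][0];print(s["ee_pos"],s["ee_rot"],s["gripper_width"])
T=grab_frame("top");S=grab_frame("scene");c=camera_info("wrist");I=grab_frame("wrist")
cv2.imwrite("pics/c.png",np.hstack([cv2.resize(S[190:310,170:290],(400,400)),I[100:360:,150:410][:,:].copy() if 0 else cv2.resize(I[100:340,160:400],(400,400))]))
```

```text
[542.70405233 146.08674924 131.1066292 ] [ 1.79923164e+02  5.27403093e-02 -2.13453656e+01] 55.25748823139313
```

View pics/c.png

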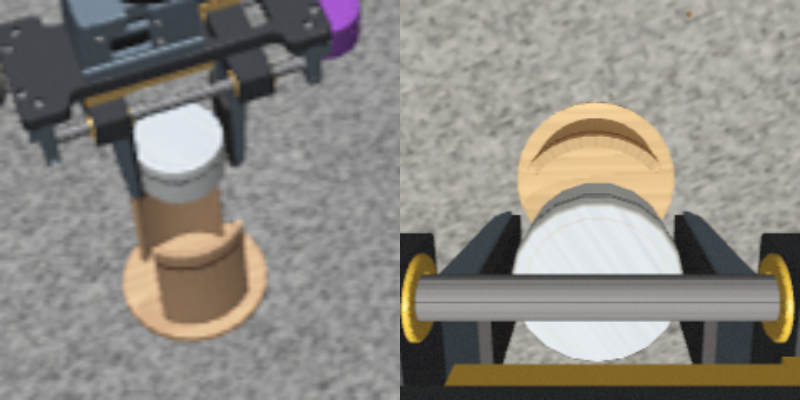

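Tin A is held level and centred between the slots, so I'll lower it.

{"name": "move_arm", "arguments": {
  "motion": [
    [50, [0, 0, -0.5], [0, 0, 0]],
    [50, [0, 0, -0.5], [0, 0, 0]],
    [50, [0, 0, -0.5], [0, 0, 0]],
    [50, [0, 0, -0.4], [0, 0, 0]],
    [50, [0, 0, -0.4], [0, 0, 0]],
    [50, [0, 0, -0.4], [0, 0, 0]],
    [50, [0, 0, -0.4], [0, 0, 0]],
    [50, [0, 0, -0.4], [0, 0, 0]],
    [50, [0, 0, 0], [0, 0, 0]],
    [50, [0, 0, 0], [0, 0, 0]]
  ]
}}

```text
time_s: 8.22
ee_pos: [543.0, 146.8, 43.3]
ee_rot: [180.0, 0.1, -21.3]
force: [0.3, 0.0, -0.6]
gripper_width: 54.9
gripper_force: 20.0
```

{"name": "move_arm", "arguments": {
  "motion": [
    [50, [0, 0, -0.3], [0, 0, 0]],
    [50, [0, 0, -0.3], [0, 0, 0]],
    [50, [0, 0, -0.3], [0, 0, 0]],
    [50, [0, 0, -0.15], [0, 0, 0]],
    [50, [0, 0, 0], [0, 0, 0]],
    [50, [0, 0, 0], [0, 0, 0]]
  ]
}}

```text
time_s: 8.72
ee_pos: [543.3, 146.8, 17.4]
ee_rot: [180.0, 0.0, -21.3]
force: [-0.8, -0.6, -1.8]
gripper_width: 55.0
gripper_force: 20.0
```

{"name": "move_arm", "arguments": {
  "motion": [
    [68, [0, 0, 0], [0, 0, 0]],
    [68, [0, 0, 0], [0, 0, 0]],
    [68, [0, 0, 0], [0, 0, 0]],
    [68, [0, 0, 0], [0, 0, 0]],
    [68, [0, 0, 0], [0, 0, 0]],
    [68, [0, 0, 0.5], [0, 0, 0]],
    [68, [0, 0, 0.8], [0, 0, 0]],
    [68, [0, 0, 0.8], [0, 0, 0]],
    [68, [0, 0, 0.8], [0, 0, 0]],
    [68, [0, 0, 0.8], [0, 0, 0]],
    [68, [0, 0, 0.8], [0, 0, 0]],
    [68, [0, 0, 0.5], [0, 0, 0]],
    [68, [0, 0, 0], [0, 0, 0]],
    [68, [0, 0, 0], [0, 0, 0]]
  ]
}}

```text
time_s: 9.88
ee_pos: [543.5, 146.9, 143.1]
ee_rot: [-180.0, -0.1, -21.3]
force: [-0.0, 1.3, 0.2]
gripper_width: 68.1
gripper_force: 0.0
```

{"name": "move_arm", "arguments": {
  "motion": [
    [78, [0.22, -0.917, 0], [0, 0, 0]],
    [78, [0.22, -0.917, 0], [0, 0, 0]],
    [78, [0.22, -0.917, 0], [0, 0, 0]],
    [78, [0.22, -0.917, 0], [0, 0, 0]],
    [78, [0.22, -0.917, 0], [0, 0, 0]],
    [78, [0.22, -0.917, 0], [0, 0, 0]],
    [78, [0.22, -0.917, 0], [0, 0, 0]],
    [78, [0.22, -0.917, 0], [0, 0, 0]],
    [78, [0.22, -0.917, 0], [0, 0, 0]],
    [78, [0.22, -0.917, 0], [0, 0, 0]],
    [78, [0.22, -0.917, 0], [0, 0, 0]],
    [78, [0.22, -0.917, 0], [0, 0, 0]],
    [78, [0.22, -0.917, 0], [0, 0, 0]],
    [78, [0.22, -0.917, 0], [0, 0, 0]],
    [78, [0, 0, -0.8], [0, 0, 0]],
    [78, [0, 0, -0.8], [0, 0, 0]],
    [78, [0, 0, -0.8], [0, 0, 0]],
    [78, [0, 0, -0.8], [0, 0, 0]],
    [78, [0, 0, 0], [0, 0, 0]],
    [78, [0, 0, 0], [0, 0, 0]]
  ]
}}

```text
time_s: 11.55
ee_pos: [618.8, -173.7, 60.5]
ee_rot: [180.0, 0.3, -21.3]
force: [0.0, 0.2, -0.5]
gripper_width: 77.4
gripper_force: 0.0
```

Run:
```python
from h import *
c=camera_info("wrist");I=grab_frame("wrist");S=grab_frame("scene")
print(proj("",[[620.5,-174.3,32],[543,146,42]],c))
cv2.imwrite("pics/d.png",np.hstack([cv2.resize(S[190:310,170:290],(300,420)),I[:,60:]]))
```

```text
[[277.01097031 235.80123665]
 [-46.77696785 454.91721435]]
```

View pics/d.png

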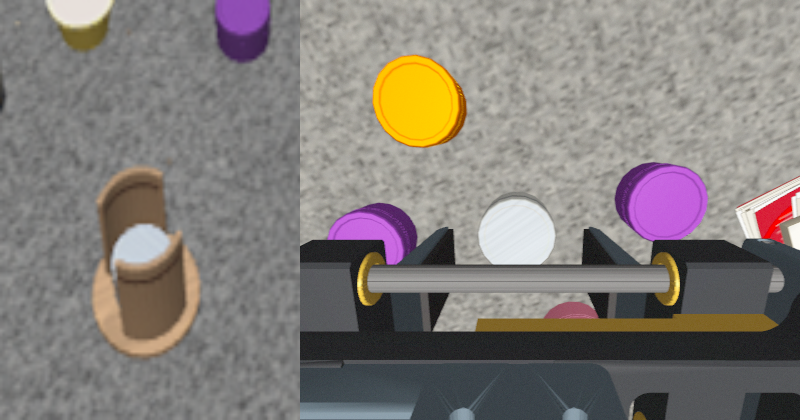

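Tin A is flat in the holder. Tin B is centred between the fingers, so I'll go down and grip it.

{"name": "move_arm", "arguments": {
  "motion": [
    [78, [0.06, 0, -0.8], [0, 0, 0]],
    [78, [0, 0, -0.8], [0, 0, 0]],
    [78, [0, 0, -0.4], [0, 0, 0]],
    [78, [0, 0, -0.16], [0, 0, 0]],
    [78, [0, 0, 0], [0, 0, 0]],
    [50, [0, 0, 0], [0, 0, 0]],
    [50, [0, 0, 0], [0, 0, 0]],
    [50, [0, 0, 0], [0, 0, 0]],
    [50, [0, 0, 0], [0, 0, 0]],
    [50, [0, 0, 0], [0, 0, 0]],
    [50, [0, 0, 0], [0, 0, 0]],
    [50, [0, 0, 0], [0, 0, 0]],
    [50, [0, 0, 0], [0, 0, 0]]
  ]
}}

```text
time_s: 12.73
ee_pos: [622.4, -174.3, 9.7]
ee_rot: [-180.0, -0.1, -21.3]
force: [-0.2, 0.3, 5.7]
gripper_width: 55.2
gripper_force: 20.0
```

{"name": "move_arm", "arguments": {
  "motion": [
    [50, [0, 0, 0.4], [0, 0, 0]],
    [50, [0, 0, 0.8], [0, 0, 0]],
    [50, [0, 0, 1], [0, 0, 0]],
    [50, [0, 0, 1], [0, 0, 0]],
    [50, [0, 0, 1], [0, 0, 0]],
    [50, [0, 0, 0.8], [0, 0, 0]],
    [50, [0, 0, 0.2], [0, 0, 0]],
    [50, [0, 0, 0], [0, 0, 0]],
    [50, [0, 0, 0], [0, 0, 0]]
  ]
}}

```text
time_s: 13.48
ee_pos: [621.0, -173.9, 137.7]
ee_rot: [180.0, 0.1, -21.3]
force: [0.1, 0.6, -1.5]
gripper_width: 55.4
gripper_force: 20.0
```

{"name": "move_arm", "arguments": {
  "motion": [
    [50, [-0.222, 0.914, 0], [0, 0, 0]],
    [50, [-0.222, 0.914, 0], [0, 0, 0]],
    [50, [-0.222, 0.914, 0], [0, 0, 0]],
    [50, [-0.222, 0.914, 0], [0, 0, 0]],
    [50, [-0.222, 0.914, 0], [0, 0, 0]],
    [50, [-0.222, 0.914, 0], [0, 0, 0]],
    [50, [-0.222, 0.914, 0], [0, 0, 0]],
    [50, [-0.222, 0.914, 0], [0, 0, 0]],
    [50, [-0.222, 0.914, 0], [0, 0, 0]],
    [50, [-0.222, 0.914, 0], [0, 0, 0]],
    [50, [-0.222, 0.914, 0], [0, 0, 0]],
    [50, [-0.222, 0.914, 0], [0, 0, 0]],
    [50, [-0.222, 0.914, 0], [0, 0, 0]],
    [50, [-0.222, 0.914, 0], [0, 0, 0]],
    [50, [0, 0, 0], [0, 0, 0]],
    [50, [0, 0, 0], [0, 0, 0]],
    [50, [0, 0, 0], [0, 0, 0]]
  ]
}}

```text
time_s: 14.9
ee_pos: [543.4, 145.2, 137.3]
ee_rot: [179.9, 0.1, -21.3]
force: [-0.3, -0.1, -1.8]
gripper_width: 55.4
gripper_force: 20.0
```

{"name": "move_arm", "arguments": {
  "motion": [
    [50, [0, 0.02, -0.5], [0, 0, 0]],
    [50, [0, 0.02, -0.5], [0, 0, 0]],
    [50, [0, 0, -0.5], [0, 0, 0]],
    [50, [0, 0, -0.5], [0, 0, 0]],
    [50, [0, 0, -0.5], [0, 0, 0]],
    [50, [0, 0, -0.4], [0, 0, 0]],
    [50, [0, 0, -0.3], [0, 0, 0]],
    [50, [0, 0, -0.1], [0, 0, 0]],
    [50, [0, 0, 0], [0, 0, 0]],
    [50, [0, 0, 0], [0, 0, 0]]
  ]
}}

```text
time_s: 15.73
ee_pos: [544.5, 146.6, 56.5]
ee_rot: [-180.0, -0.0, -21.4]
force: [0.4, -0.0, -1.4]
gripper_width: 55.0
gripper_force: 20.0
```

{"name": "move_arm", "arguments": {
  "motion": [
    [50, [0, 0, -0.08], [0, 0, 0]],
    [50, [0, 0, -0.08], [0, 0, 0]],
    [50, [0, 0, 0], [0, 0, 0]],
    [50, [0, 0, 0], [0, 0, 0]]
  ]
}}

```text
time_s: 16.07
ee_pos: [544.1, 146.8, 52.4]
ee_rot: [-180.0, -0.0, -21.3]
force: [0.1, -0.5, -1.2]
gripper_width: 55.4
gripper_force: 20.0
```

{"name": "move_arm", "arguments": {
  "motion": [
    [50, [0, 0, -0.06], [0, 0, 0]],
    [50, [0, 0, -0.04], [0, 0, 0]],
    [50, [0, 0, 0], [0, 0, 0]],
    [50, [0, 0, 0], [0, 0, 0]]
  ]
}}

```text
time_s: 16.4
ee_pos: [544.4, 146.9, 51.6]
ee_rot: [-180.0, -0.1, -21.3]
force: [-2.7, -0.7, 10.6]
gripper_width: 55.1
gripper_force: 20.0
```

Contact at 10 N: the tin rests on the first one. I'll release it and rise.

{"name": "move_arm", "arguments": {
  "motion": [
    [68, [0, 0, 0], [0, 0, 0]],
    [68, [0, 0, 0], [0, 0, 0]],
    [68, [0, 0, 0], [0, 0, 0]],
    [68, [0, 0, 0], [0, 0, 0]],
    [68, [0, 0, 0], [0, 0, 0]],
    [68, [0, 0, 0.4], [0, 0, 0]],
    [68, [0, 0, 0.8], [0, 0, 0]],
    [68, [0, 0, 0.8], [0, 0, 0]],
    [68, [0, 0, 0.8], [0, 0, 0]],
    [68, [0, 0, 0.8], [0, 0, 0]],
    [68, [0, -0.8, 0.8], [0, 0, 0]],
    [68, [0, -0.8, 0.8], [0, 0, 0]],
    [68, [0, -0.8, 0.5], [0, 0, 0]],
    [68, [0, -0.8, 0], [0, 0, 0]],
    [68, [0, -0.8, 0], [0, 0, 0]],
    [68, [0, -0.8, 0], [0, 0, 0]],
    [68, [0, 0, 0], [0, 0, 0]],
    [68, [0, 0, 0], [0, 0, 0]]
  ]
}}

```text
time_s: 17.9
ee_pos: [544.2, 26.3, 192.8]
ee_rot: [-180.0, -0.0, -21.5]
force: [0.5, 0.3, 0.0]
gripper_width: 68.3
gripper_force: 0.0
```

Run:
```python
from h import *
c=camera_info("wrist");I=grab_frame("wrist");S=grab_frame("scene")
u,v=proj("",[543,146,74],c)[0].astype(int);print(u,v)
J=I.copy();a=np.linspace(0,6.28,60)
for q in proj("",np.c_[543+28*np.cos(a),146+28*np.sin(a),a*0+74],c):cv2.circle(J,(int(q[0]),int(q[1])),1,(0,0,255),-1)
cv2.imwrite("pics/e.png",np.hstack([cv2.resize(S[190:310,170:290],(400,400)),cv2.resize(J[:,:420],(400,400))]))
```

```text
170 251
```

View pics/e.png

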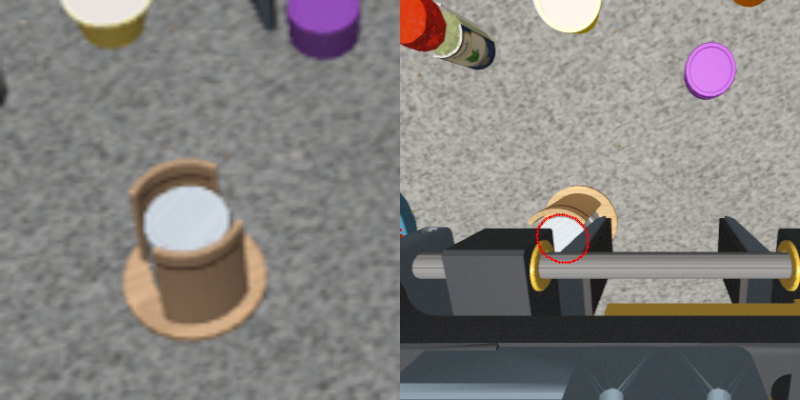

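The second tin lies flat in the tube near the line, centred on the overlay, and the gripper is clear.

```bash
python3 -c "from workcell import *;print(job_done())"
```

```text
the job is handed in; nothing more can be done
None
```

Both deep tins are stacked flat in the holder, with the top of the stack at about the dark line. I never moved the shallow tin, and the job is handed in; no verdict came back.

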